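# Feed a loaded hub cassette up to the stop

## Task

Take every joint hub out of the parts tray and set it upright, fully down, in a pocket of its own in the metal cassette; once all are loaded, push the cassette along its lane and up the ramp, without lifting it, until it is fully home against the top stop. Then swing the keeper arm straight across the lane behind it, and leave the other things on the bench alone.

Things in the scene. Friction and masses are not known exactly. Their poses are not given: they have to be found in the camera images.
- hub1_mid (a point): centre, half-way up, of a joint hub (any of six identical hubs may be absent): upright, 44 mm tall, 70 g; a black round flange 40 mm in diameter and 12 mm thick at the bottom, with a bare metal boss 18 mm in diameter and 32 mm tall standing on its middle; z is its axis, up. It starts in a tray pocket with the flange flush with the tray's top, so only the boss can be gripped
- hub2_mid (a point): the same point of another hub, alike in all ways to hub1
- hub3_mid (a point): the same point of another hub, alike in all ways to hub1
- hub4_mid (a point): the same point of another hub, alike in all ways to hub1
- hub5_mid (a point): the same point of another hub, alike in all ways to hub1
- hub6_mid (a point): the same point of another hub, alike in all ways to hub1
- tray_mid (a point): centre of the top face of the fixed plywood tray, 196 mm (its x) by 136 mm (its y), 16 mm high; six 42 mm square pockets, 12 mm deep, at x = -60, 0, 60 and y = -30, 30 mm from this point
- cassette_base (a point): centre of the underside of the loose metal cassette, 114 x 114 mm, 20 mm high, 0.4 kg empty; four 44 mm square pockets 13 mm deep (floor 7 mm above the underside), centred at x = -29 or 29, y = -29 or 29 mm; x points along the lane towards the ramp, y across, z up. Seated, a hub's centre is 29 mm above the underside, in the cassette's frame. It starts flat on the table in the level lane before the ramp
- ramp_foot (a point): middle of the foot of the fixed ramp, where its surface meets the table; x points up the slope (0.16 rad above the level), y across to the left as one looks uphill, z square to the ramp's surface. The lane is 119 mm wide between rails 22 mm wide and 10 mm high, which run from 133 mm before the foot (flat on the table) up to the stop
- stop_face (a point): the middle of the top stop's downhill face, on the ramp's surface, 165 mm up the slope from the foot; axes as at the foot. The stop is a metal block 28 mm high across the whole lane. Cassette home: the centre of its underside is 57 mm downhill of this point
- keeper (a joint): angle of the keeper arm, a flat metal bar 92 mm long, 14 mm wide, pivoted on top of the right-hand rail (looking uphill): 0 = lying along the rail pointing downhill, negative = swung away outside the lane (to -0.5), 1.57 = straight across the lane behind the cassette (end of travel 1.62). Light friction hinge (0.04 N m), stays where it is left. The bar's underside is 11 mm and its top 23 mm above the ramp surface; it only clears the cassette once that is home
- keeper_hinge (a point): the arm's pivot, 40 mm up the slope from the foot and 70.5 mm to the right of the lane's middle, 23 mm above the ramp surface; the pivot axis is square to the ramp
- keeper_pin (a point): gripping point on the keeper arm's upright round pin, 85 mm from the pivot; pin 14 mm in diameter, standing 44 mm above the bar's top; this point is 24 mm above the bar's top
- screwdriver: bystander: a screwdriver lying on the table
- screw_jar: bystander: a closed clear jar 60 mm wide, 70 mm tall; origin under its centre
- strut: bystander: a flat aluminium strut about 140 mm long, 6 mm thick; origin under its bar's middle
Things that resemble listed ones, but are neither listed nor needed, are in the scene too. What is shaped like the part that bears hub4_mid but red or yellow is not meant. Leave any green look-alike of the part that bears hub2_mid alone.

How it is judged:
By the outcome, as a careful person would: the job done as asked, in the order asked, and still so for the second after the job is handed in, with the robot touching nothing.
Of hub1, hub2, hub3, hub4, hub5, hub6 only 3 to 4 are there at a start; the rules pass over those that are not, and their reading is None.
At some moment in a run one of cassette may be knocked a few centimetres aside while the robot is not near it.
It also fails if it takes over 210 s, if anything falls off the work surface, if the arm or the gripper's body presses on something with over 40 N, if the wrist force passes 120 N, or if a joint passes its speed limit or range.

## Robot

A 6-joint arm with a two-finger parallel gripper is mounted at the origin on the work surface. World frame = base frame: x ahead of the robot, y to its left, z up, the work surface at z = 0. Lengths are in m, angles in rad, forces in N, time in s.
With the tool pointing down it reaches from about 0.3 to 0.825 m from the base axis. Payload 5.4 kg.
Tool frame: the origin (TCP) lies midway between the tips of the shut fingers; the grasp point (between the pads) lies 19 mm behind it; z points along the fingers, y is the direction in which the jaws open and shut (so a half turn about z gives the same grasp; the last joint's range is limited). The gripper opens to 92 mm and grips with 3 to 60 N. Pads are 20 mm wide; open, the fingers measure 128 mm over their backs; the gripper's body (75 mm by 189 mm) begins 69 mm behind the grasp point.
Start: joints at [-1.502, 0.158, 1.597, -0, 1.386, -0.21], TCP at [0.158, -0.553, 0.215] pointing down, gripper open.
Joint ranges: [-2.91, 2.91], [-0.94, 2.29], [0.18, 2.7], [-1.29, 4.43], [0.17, 2.64], [-3, 3]. Speed limits (rad/s): [2.57, 2.57, 3.14, 3.14, 3.14, 3.14].

## Interface

Orientations are given as a 3x3 rotation matrix whose columns are the frame's x, y, z axes.
In Python, from bench import get_obs, capture, camera_info, close_job gives the robot as it stands.
- The arm moves only by the tool servo_tool, never from a script. Its argument "targets" is one flat list of numbers, 5 for each row, row after row: the closure, from 0 (fully open) to 1 (shut), then the shift along the world's x, y, z in mm, then the turn about the world's z in degrees. In form: [fingers, x, y, z, spin, fingers, x, y, z, spin, ...]. A call has 1 to 20 rows; each row shifts and turns the commanded pose from where the row before left it; what a row does not reach is not made up. A row lasts 1/8 s, in which the tool goes at most 62.5 mm and 10.7 degrees, less where a joint would pass 70% of its speed; a pose out of reach is approached as far as the arm can. A call is refused whole if a number of a shift passes 62.5 or a number of a turn 10.7, either way. A call with a gripper value outside its range is refused whole. The fingers move at their own pace and stop on an object; "squeeze" is the grip in N (left out, the last holds). Time passes only in rows, so rows that do not move let the fingers close. It gives the time, the measured TCP pose, the force and the opening at its end, in the units of the state.
- get_obs(): the state, without advancing time (a new reading comes with each control period).
- capture(name): name is "scene" or "top" or "wrist"; returns the picture (420x560x3 uint8, red, green, blue); there is no depth.
- camera_info(name): a dict with "K" (3x3 intrinsics, pixels), "R" (3x3) and "t" (3): a world point X has camera coordinates R X + t; the wrist camera has in their place "tool_from_camera" (4x4, takes a point from camera to tool coordinates, whose origin is the TCP and whose axes are the flange's). Camera axes: x right, y down, z forward; pixel columns grow to the right and rows downward; lengths in m; the calibration is good to about 2 mm. The wrist camera is an equidistant fisheye: a pixel r from the principal point sees the ray r / f radians off the axis. A picture is of the moment at which its call begins: read the wrist's pose just before it. camera_info takes no time and is no camera call.
- close_job(): hands the job in, once; it reports no verdict.
The state is a dict: "time_s": time; "qpos": joint angles; "qd": joint speeds; "joint_efforts": joint torques, N m; "position": TCP position; "eef_rot": TCP orientation; "ft_force": force on the tool from outside, world axes, zero at the start; "torque": the same for the moment, N m; "opening": opening from 0.0 (shut) to 1.0 (fully open).
Only numpy, scipy, OpenCV 4.12 (cv2) and the standard library are available. Lean on these libraries where they do the work, as an engineer would, in place of code of your own. Each camera call takes 0.05 s, during which the arm holds its last target. There are 200 camera calls.

## Working session

There is one attempt and no reset: what is moved stays moved. The work goes in short steps, Python scripts to look and compute and a tool call to move; the robot and the scene stay as the last step left them, time stands still between calls to the robot, and variables do not carry over. Pictures are saved under pics/ and viewed, on a budget of 14 in all, crops included, one or two more only if the job needs it, and the job is handed in when it is done.

Besides the shell and the picture viewer there is one more tool, called as a command line: name --argument value ..., lists and objects as JSON in quotes. servo_tool: Moves the arm, as the interface text tells. Its arguments: {"type":"object","properties":{"targets":{"type":"array","items":{"type":"number"}},"squeeze":{"type":"number"}},"required":["targets"]}

```bash
mkdir -p pics; ls
python3 - <<'E'
from bench import *
import cv2,numpy as np
for n in("scene","top"):
    im=capture(n); cv2.imwrite(f"pics/{n}0.png",im[:,:,::-1]); c=camera_info(n); print(n,{k:np.round(v,4).tolist() for k,v in c.items() if k in("K","R","t")})
print(camera_info("wrist"))
o=get_obs();print(o)
E
```

```text
pics
scene {'K': [[518.9919, 0.0, 264.02], [0.0, 518.9919, 214.8554], [0.0, 0.0, 1.0]], 'R': [[-0.2571, 0.9663, -0.0154], [0.756, 0.1912, -0.626], [-0.602, -0.1726, -0.7796]], 't': [0.1101, -0.4182, 1.7132]}
top {'K': [[435.4615, 0.0, 279.31], [0.0, 435.4615, 209.5701], [0.0, 0.0, 1.0]], 'R': [[-0.0172, -0.9998, -0.0062], [-0.9917, 0.0178, -0.1272], [0.1273, 0.0039, -0.9919]], 't': [0.0887, 0.6061, 0.9547]}
{'K': array([[325.1922621 ,   0.        , 282.09390479],
       [  0.        , 325.1922621 , 210.96779834],
       [  0.        ,   0.        ,   1.        ]]), 'tool_from_camera': array([[-7.92894810e-04, -9.72357400e-01, -2.33496164e-01,
         6.53717815e-02],
       [ 9.99999378e-01, -5.87748605e-04, -9.48163805e-04,
        -1.02440040e-04],
       [ 7.84717046e-04, -2.33496771e-01,  9.72357261e-01,
        -1.69047697e-01],
       [ 0.00000000e+00,  0.00000000e+00,  0.00000000e+00,
         1.00000000e+00]])}
{'time_s': 0.1, 'qpos': array([-1.50207550e+00,  1.58986943e-01,  1.59805949e+00, -1.75214937e-05,
        1.38620509e+00, -2.10114595e-01]), 'qd': array([-0.00018469, -0.00195773, -0.00390018, -0.00043511,  0.000282  ,
        0.00036884]), 'joint_efforts': array([-2.26089519e-04, -3.86504781e+01, -3.22960961e+01,  7.02749798e-02,
        3.39300244e-02, -4.35970730e-05]), 'position': array([ 0.15818844, -0.5522412 ,  0.21374031]), 'eef_rot': array([[ 9.61375756e-01,  2.75239239e-01, -1.31092721e-04],
       [ 2.75239073e-01, -9.61374390e-01,  1.65377661e-03],
       [ 3.29155030e-04, -1.62598257e-03, -9.99998624e-01]]), 'ft_force': array([-0.92263361, -0.4602702 ,  0.52965512]), 'torque': array([ 0.02599547, -0.01179907, -0.01443401]), 'opening': 1.000907519920072}
```

View pics/scene0.png

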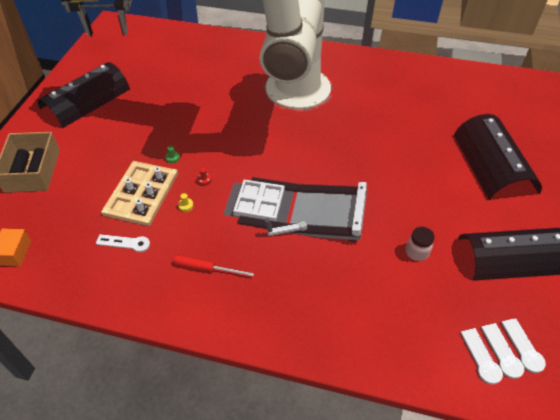

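View pics/top0.png

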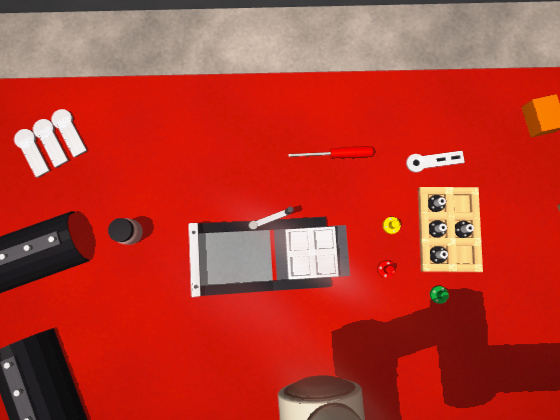

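The scene view shows four black hubs in the tray (130,185), (150,190), (158,176), (141,207). Look-alikes stand outside it: green (172,154), red (204,177) and yellow (185,202), all excluded. In the top view the hubs are at (438,203), (438,228), (464,228) and (438,255). The cassette is at (313,252), the stop at (195,260), and the keeper pin at (290,210), swung outside the lane. I'll take one enlarged crop to check the choice and measure.

```bash
cat > h.py <<'E'
import numpy as np,cv2
from bench import *
def ray(n,uv):
    c=camera_info(n); uv=np.atleast_2d(uv).astype(float)
    d=(np.linalg.inv(c["K"])@np.c_[uv,np.ones(len(uv))].T).T
    return -c["R"].T@c["t"], d@c["R"]
def onz(n,uv,z):
    o,d=ray(n,uv); return o+d*((z-o[2])/d[:,2])[:,None]
def wrist_onz(o,uv,z):
    c=camera_info("wrist");K=c["K"];T=c["tool_from_camera"]
    p=(np.atleast_2d(uv).astype(float)-K[:2,2])/K[0,0]; th=np.linalg.norm(p,axis=1)[:,None]
    d=np.c_[p/np.maximum(th,1e-9)*np.sin(th),np.cos(th)]
    d=d@T[:3,:3].T@o["eef_rot"].T; org=o["position"]+o["eef_rot"]@T[:3,3]
    return org+d*((z-org[2])/d[:,2])[:,None]
def tri(a,b):
    (o1,d1),(o2,d2)=a,b; d1=d1[0]/np.linalg.norm(d1[0]);d2=d2[0]/np.linalg.norm(d2[0])
    P=lambda d:np.eye(3)-np.outer(d,d)
    return np.linalg.solve(P(d1)+P(d2),P(d1)@o1+P(d2)@o2)
def wcap(name):
    o=get_obs(); im=capture("wrist"); cv2.imwrite(f"pics/{name}.png",im[:,:,::-1]); np.save("pics/"+name+"_pose.npy",np.c_[o["eef_rot"],o["position"]]); return o,im
E
python3 - <<'E'
from h import *
im=cv2.imread("pics/top0.png")
hsv=cv2.cvtColor(im,cv2.COLOR_BGR2HSV)
m=cv2.inRange(hsv,(12,50,120),(28,200,255)); m[:,:400]=0;m[:,500:]=0
m=cv2.morphologyEx(m,cv2.MORPH_OPEN,np.ones((3,3)))
c=max(cv2.findContours(m,0,1)[0],key=cv2.contourArea); b=cv2.boxPoints(cv2.minAreaRect(np.vstack([c])))
print(b,onz("top",b,.016)[:,:2].round(4))
crop=im[175:305,180:480]; 
m=cv2.inRange(hsv,(0,0,150),(180,60,255));m[:,:275]=0;m[:,350:]=0;m[:220]=0;m[290:]=0
c=max(cv2.findContours(m,0,1)[0],key=cv2.contourArea); b=cv2.boxPoints(cv2.minAreaRect(c)); print(b,onz("top",b,.02)[:,:2].round(4))
cv2.imwrite("pics/crop.png",cv2.resize(im[180:305,185:485],(800,333),interpolation=cv2.INTER_CUBIC))
E
```

```text
[[418.09012 187.06702]
 [479.19034 184.92316]
 [482.2103  270.9926 ]
 [421.11008 273.13647]] [[ 0.6579 -0.2483]
 [ 0.6604 -0.3916]
 [ 0.4606 -0.3834]
 [ 0.4581 -0.2437]]
[[284.0709  229.06198]
 [334.97794 225.66818]
 [338.32748 275.91153]
 [287.42044 279.30533]] [[ 0.5644  0.0679]
 [ 0.5701 -0.05  ]
 [ 0.4551 -0.0538]
 [ 0.4495  0.0624]]
```

View pics/crop.png

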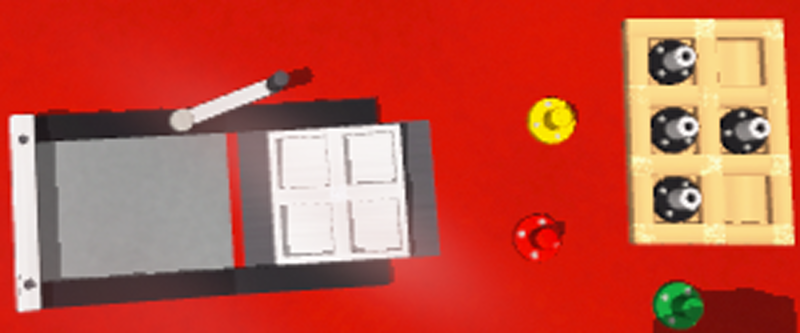

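The crop confirms the four hubs, all black in the tray at crop pixels (670,60), (672,128), (745,128) and (675,198). Yellow, red and green are the look-alikes. Now I'll move above the tray for a close look.

servo_tool --targets '[0.6,48,28,5,-2,0.6,50,29,5,-2,0.6,50,29,5,-2,0.6,50,29,5,-2,0.6,50,29,5,-2,0.6,50,29,5,-2,0.6,50,29,5,-2,0.6,54,31,0,-2,0.6,0,0,0,0,0.6,0,0,0,0]'

```text
time_s: 1.35
position: [0.5597, -0.3198, 0.2489]
eef_rot: [[1.0, -0.0, -0.001], [-0.0, -1.0, 0.0], [-0.001, -0.0, -1.0]]
ft_force: [0.6, -1.1, -0.1]
opening: 0.402
```

Run:
```python
from h import *
o,im=wcap("w1");print(o["position"],o["eef_rot"].round(3).tolist(),o["opening"],o["time_s"])
```

```text
[ 0.55974926 -0.31976441  0.24891069] [[1.0, -0.0, -0.001], [-0.0, -1.0, 0.0], [-0.001, -0.0, -1.0]] 0.4020188476734412 1.35
```

View pics/w1.png

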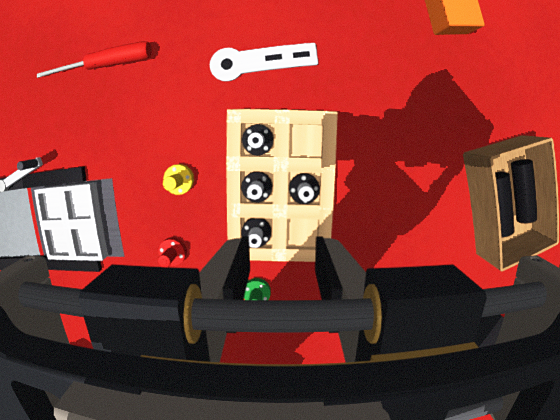

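The wrist view shows hub bosses at (255,141), (255,187), (304,187) and (256,233), with the cassette at left around (73,222).

```bash
cat >> h.py <<'E'
class O(dict): pass
def load(name):
    M=np.load("pics/"+name+"_pose.npy"); return {"eef_rot":M[:,:3],"position":M[:,3]}, cv2.imread(f"pics/{name}.png")
def boss(im,u,v,r=9,thr=150):
    g=cv2.cvtColor(im,cv2.COLOR_BGR2GRAY); m=np.zeros_like(g); cv2.circle(m,(u,v),r,255,-1)
    m=cv2.bitwise_and(m,cv2.inRange(g,thr,255)); c=max(cv2.findContours(m,0,1)[0],key=cv2.contourArea)
    return cv2.minEnclosingCircle(c)
E
python3 - <<'E'
from h import *
o,im=load("w1")
print("tray->",)
for u,v in((255,141),(255,187),(304,187),(256,233)):
    c,r=boss(im,u,v,8); print(np.round(c,1),round(r,1),wrist_onz(o,c,.048).round(4))
hsv=cv2.cvtColor(im,cv2.COLOR_BGR2HSV)
m=cv2.inRange(hsv,(12,40,120),(28,200,255));m[:,:215]=0;m[:,345:]=0;m[265:]=0
m=cv2.morphologyEx(m,cv2.MORPH_OPEN,np.ones((3,3)))
p=cv2.findNonZero(m)[:,0]
print("tray corners px guess",p.min(0),p.max(0)); 
tc=np.array([[227,109],[337,111],[227,261]]);print(wrist_onz(o,tc,.016).round(4))
m=cv2.inRange(hsv,(0,0,140),(180,60,255));m[:,120:]=0;m[:175]=0;m[265:]=0
m=cv2.morphologyEx(m,cv2.MORPH_OPEN,np.ones((3,3)))
c=max(cv2.findContours(m,0,1)[0],key=cv2.contourArea);print(cv2.boundingRect(c))
q=cv2.approxPolyDP(cv2.convexHull(c),5,True)[:,0];print(q,wrist_onz(o,q,.02).round(4))
E
```

```text
tray->
[254.8 140.8] 7.8 [[ 0.6175 -0.2884  0.048 ]]
[254.5 189.5] 7.0 [[ 0.5614 -0.2873  0.048 ]]
[304.5 190. ] 6.8 [[ 0.5608 -0.3451  0.048 ]]
[255. 237.] 6.3 [[ 0.5038 -0.2867  0.048 ]]
tray corners px guess [227 109] [336 260]
[[ 0.6573 -0.2514  0.016 ]
 [ 0.6547 -0.3868  0.016 ]
 [ 0.4589 -0.2449  0.016 ]]
(34, 184, 68, 77)
[[ 89 184]
 [101 260]
 [ 49 259]
 [ 34 190]] [[ 0.5682 -0.048   0.02  ]
 [ 0.4545 -0.0507  0.02  ]
 [ 0.4493  0.058   0.02  ]
 [ 0.5628  0.0659  0.02  ]]
```

servo_tool --targets '[0.6,20,10,-55,0,0.6,19,11,-55,0,0.6,19,11,-54,0,0.6,0,0,0,0,0.6,0,0,0,0]'

```text
time_s: 2.02
position: [0.6183, -0.2898, 0.0881]
eef_rot: [[1.0, -0.002, 0.002], [-0.002, -1.0, -0.002], [0.002, 0.002, -1.0]]
ft_force: [0.1, -0.7, 1.1]
opening: 0.399
```

Run:
```python
from h import *
o,im=wcap("w2");print(o["position"],o["time_s"])
```

```text
[ 0.61832732 -0.2897703   0.08814528] 2.025
```

View pics/w2.png

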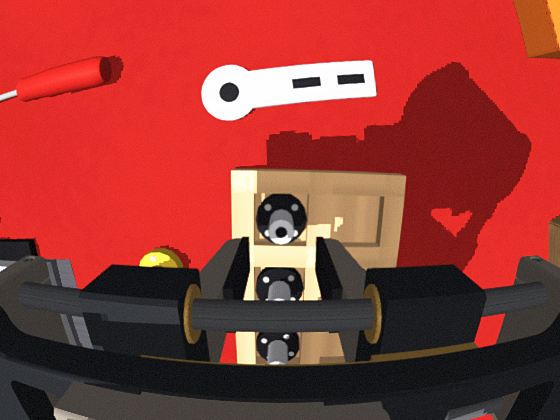

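The boss top sits at about (281,231), between the fingertips.

```bash
cat >> h.py <<'E'
def hole(im,u,v,r=10,thr=70):
    g=cv2.cvtColor(im,cv2.COLOR_BGR2GRAY); m=np.zeros_like(g); cv2.circle(m,(u,v),r,255,-1)
    m=cv2.bitwise_and(m,cv2.inRange(g,0,thr)); c=max(cv2.findContours(m,0,1)[0],key=cv2.contourArea)
    return cv2.minEnclosingCircle(c)
E
python3 - <<'E'
from h import *
o,im=load("w2")
c,r=hole(im,281,232,8);print(c,r,wrist_onz(o,c,.048))
E
```

```text
(280.8500061035156, 232.0) 5.246283531188965 [[ 0.61891169 -0.28866086  0.048     ]]
```

servo_tool --targets '[0.6,1,1,-30,0,0.6,0,0,-25,0,0.6,0,0,-10,0,0.6,0,0,0,0]'

```text
time_s: 2.58
position: [0.6196, -0.2878, 0.0221]
eef_rot: [[1.0, -0.001, 0.002], [-0.001, -1.0, -0.001], [0.002, 0.001, -1.0]]
ft_force: [-0.0, -0.1, -0.9]
opening: 0.402
```

servo_tool --targets '[1,0,0,0,0,1,0,0,0,0,1,0,0,0,0,1,0,0,0,0]' --squeeze 20

```text
time_s: 3.08
position: [0.62, -0.2875, 0.0221]
eef_rot: [[1.0, -0.0, 0.002], [-0.0, -1.0, -0.002], [0.002, 0.002, -1.0]]
ft_force: [-0.3, -0.0, 5.7]
opening: 0.19
```

servo_tool --targets '[1,0,0,10,0,1,0,0,40,0,1,0,0,50,0,1,0,0,0,0]'

```text
time_s: 3.58
position: [0.6221, -0.2883, 0.1266]
eef_rot: [[1.0, -0.0, 0.008], [-0.0, -1.0, -0.005], [0.008, 0.005, -1.0]]
ft_force: [0.5, -0.1, -0.4]
opening: 0.193
```

Run:
```python
from h import *
o,im=wcap("w3");print(o["position"],o["time_s"],o["opening"])
```

```text
[ 0.62206865 -0.28832585  0.12659229] 3.575 0.1928150650448721
```

View pics/w3.png

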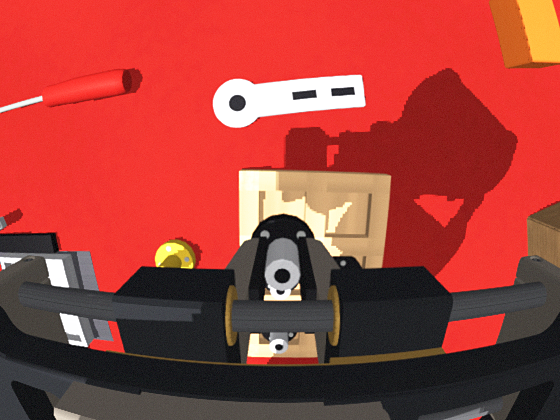

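Hub 1 is held: opening 17.8 mm, top hole at (281,275). I'll move to view the cassette and the lane.

servo_tool --targets '[1,-29,49,15,0,1,-29,49,15,0,1,-29,49,15,0,1,-29,49,15,0,1,-28,49,10,0,1,-28,49,5,0,1,0,0,0,0,1,0,0,0,0]'

```text
time_s: 4.62
position: [0.4467, 0.0072, 0.1945]
eef_rot: [[1.0, -0.0, -0.002], [-0.0, -1.0, 0.0], [-0.002, -0.0, -1.0]]
ft_force: [-0.5, -0.3, -1.0]
opening: 0.195
```

Run:
```python
from h import *
o,im=load("w3"); c,r=hole(im,281,275,10);p=wrist_onz(o,c,.1266+.026)[0];print(c,r,(p-o["position"])@o["eef_rot"])
o,im=wcap("w4");print(o["position"],o["time_s"],o["opening"])
```

```text
(281.85052490234375, 275.4072265625) 7.324847221374512 [-0.00095853 -0.00041648 -0.02601862]
[0.44669062 0.00715712 0.19447086] 4.625 0.19463732936507716
```

View pics/w4.png

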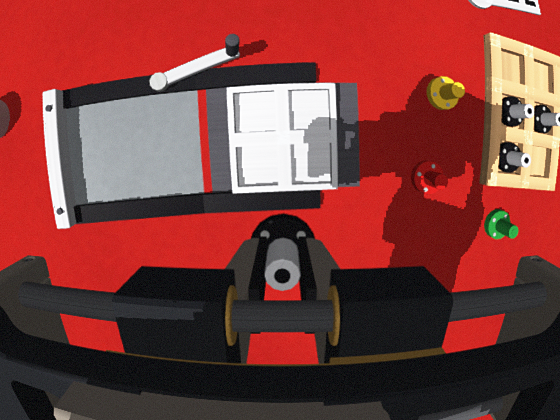

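Cassette outer corners lie near (228,87), (336,84), (338,190) and (231,193). The lane shows rails and the red foot line at u≈205, with the keeper pin at (232,42). I'll fit the cassette edges.

```bash
cat >> h.py <<'E'
def edge(im,a,b,half=8,n=40):
    """a,b: pixel ends of a roughly known edge; sub-pixel points of strongest gradient across it"""
    g=cv2.GaussianBlur(cv2.cvtColor(im,cv2.COLOR_BGR2GRAY),(3,3),0).astype(np.float32)
    a,b=np.array(a,float),np.array(b,float); t=(b-a)/np.linalg.norm(b-a); nn=np.array([-t[1],t[0]])
    s=np.arange(-half,half+.01,.25); out=[]
    for f in np.linspace(.08,.92,n):
        p=(a+f*(b-a)+s[:,None]*nn).astype(np.float32)
        v=cv2.remap(g,p[:,0].reshape(1,-1),p[:,1].reshape(1,-1),1)[0]
        d=np.abs(v[4:]-v[:-4]); k=d.argmax(); out.append(p[k+2])
    return np.array(out)
def quad(im,o,corners,z):
    """world corners of a quadrilateral at height z from fitted edges; lines fitted in world"""
    L=[]
    for i in range(4):
        P=wrist_onz(o,edge(im,corners[i],corners[(i+1)%4]),z)[:,:2].astype(np.float32)
        L.append(cv2.fitLine(P,cv2.DIST_HUBER,0,1e-4,1e-4).ravel())
    C=[]
    for i in range(4):
        A,B=L[i-1],L[i]; k=np.linalg.solve(np.c_[A[:2],-B[:2]],B[2:]-A[2:])[0]; C.append(A[2:]+k*A[:2])
    return np.array(C)
E
python3 - <<'E'
from h import *
o,im=load("w4")
C=quad(im,o,[(228,87),(336,84),(338,190),(231,193)],.02)
print(C.round(4),C.mean(0).round(4)); print([round(float(np.linalg.norm(C[i]-C[i-1])),4) for i in range(4)])
u=C[0]-C[1]+C[3]-C[2]; u/=np.linalg.norm(u); r=np.array([u[1],-u[0]]);print("yaw",np.degrees(np.arctan2(u[1],u[0])))
for a in(29,-29):
  for b in(29,-29): print("up",a,"right",b,(C.mean(0)+a/1e3*u+b/1e3*r).round(4))
# rails / foot line / pin
print("foot red line px->",wrist_onz(o,[(202,90),(207,191)],0).round(4).tolist())
print("lane mouth rail ends",wrist_onz(o,[(317,82),(320,192)],.01).round(4).tolist())
print("hinge",wrist_onz(o,[(158,81)],.029).round(4).tolist(),"pin top",wrist_onz(o,[(232,40)],.07).round(4).tolist())
c,r=hole(im,282,275,10);p=wrist_onz(o,c,o["position"][2]+.026)[0];print(p,(p-o["position"])@o["eef_rot"])
E
```

```text
[[ 0.5636  0.0668]
 [ 0.5681 -0.0479]
 [ 0.4536 -0.052 ]
 [ 0.4491  0.0619]] [0.5086 0.0072]
[0.1146, 0.1148, 0.1145, 0.114]
yaw 92.259346
up 29 right 29 [0.5364 0.0373]
up 29 right -29 [0.4785 0.035 ]
up -29 right 29 [ 0.5387 -0.0206]
up -29 right -29 [ 0.4808 -0.0229]
foot red line px-> [[0.5643, 0.0976, 0.0], [0.4481, 0.0944, 0.0]]
lane mouth rail ends [[0.5694, -0.03, 0.01], [0.4483, -0.0344, 0.01]]
hinge [[0.5739, 0.1398, 0.029]] pin top [[0.6006, 0.0528, 0.07]]
[0.44572224 0.00763434 0.22047086] [-0.00101812 -0.00048229 -0.02599801]
```

Cassette centre (0.5086, 0.0072), yaw 92.3°. The first target pocket is (0.5364, 0.0373), so TCP (0.5374, 0.0368).

servo_tool --targets '[1,45,15,-40,0,1,45,15,-45,0,1,1,0,-45,0,1,0,0,0,0,1,0,0,0,0]'

```text
time_s: 5.3
position: [0.5372, 0.0357, 0.0688]
eef_rot: [[1.0, -0.002, 0.001], [-0.002, -1.0, -0.0], [0.001, 0.0, -1.0]]
ft_force: [0.9, -0.2, 0.0]
opening: 0.189
```

servo_tool --targets '[1,0,1,-20,0,1,0,0,-12,0,1,0,0,-6,0,1,0,0,-4,0,1,0,0,0,0]'

```text
time_s: 5.92
position: [0.5366, 0.0375, 0.026]
eef_rot: [[1.0, -0.001, 0.001], [-0.001, -1.0, -0.0], [0.001, 0.0, -1.0]]
ft_force: [-0.1, -0.1, -1.2]
opening: 0.192
```

servo_tool --targets '[0.6,0,0,0,0,0.6,0,0,0,0,0.6,0,0,0,0,0.6,0,0,20,0,0.6,-5,-10,40,0,0.6,-10,-40,40,0]'

```text
time_s: 6.68
position: [0.521, -0.0118, 0.1266]
eef_rot: [[1.0, 0.003, -0.0], [0.003, -1.0, 0.0], [-0.0, -0.0, -1.0]]
ft_force: [0.9, 0.3, 0.1]
opening: 0.402
```

servo_tool --targets '[0.6,8,-55,0,0,0.6,8,-55,0,0,0.6,8,-55,0,0,0.6,8,-55,-15,0,0.6,6,-55,-23,0,0.6,0,0,0,0,0.6,0,0,0,0]'

```text
time_s: 7.55
position: [0.5592, -0.2868, 0.0876]
eef_rot: [[1.0, -0.001, -0.0], [-0.001, -1.0, 0.001], [-0.0, -0.001, -1.0]]
ft_force: [0.1, 0.4, -0.0]
opening: 0.4
```

```bash
cat >> h.py <<'E'
def proj(o,X):
    c=camera_info("wrist");K=c["K"];T=c["tool_from_camera"]
    p=T[:3,:3].T@((o["eef_rot"].T@(np.array(X)-o["position"]))-T[:3,3]); th=np.arctan2(np.hypot(p[0],p[1]),p[2])
    return K[:2,2]+K[0,0]*th*p[:2]/np.hypot(p[0],p[1])
def findhub(o,im,X,z=.048,R=14):
    """boss-top hole: dark round blob nearest the predicted pixel, enclosed by bright ring"""
    if im.shape[2]==3: g=cv2.cvtColor(im,cv2.COLOR_RGB2GRAY)
    u=proj(o,[X[0],X[1],z]); m=cv2.inRange(g,0,75); best=None
    for c in cv2.findContours(m,cv2.RETR_LIST,1)[0]:
        (x,y),r=cv2.minEnclosingCircle(c); a=cv2.contourArea(c)
        if 2<r<10 and a>.5*np.pi*r*r and np.hypot(x-u[0],y-u[1])<R:
            if best is None or abs(np.hypot(x-u[0],y-u[1]))<best[0]: best=(np.hypot(x-u[0],y-u[1]),x,y,r)
    return u.round(1),best and np.round(best,1),best and wrist_onz(o,best[1:3],z)[0].round(4)
E
python3 - <<'E'
from h import *
o,im=wcap("w5");print(o["position"],o["time_s"]);print(findhub(o,im,(.5585,-.2865)))
E
```

```text
[ 0.55916467 -0.28679098  0.08759589] 7.55
(array([282.2, 233.9]), array([  1.1, 282.8, 232.9,   5.3]), array([ 0.5592, -0.2869,  0.048 ]))
```

servo_tool --targets '[0.6,0,0,-30,0,0.6,0,0,-25,0,0.6,0,0,-10,0,0.6,0,0,0,0,1,0,0,0,0,1,0,0,0,0,1,0,0,0,0,1,0,0,10,0,1,0,0,40,0,1,0,0,50,0,1,0,0,0,0]'

```text
time_s: 8.98
position: [0.5621, -0.2898, 0.1285]
eef_rot: [[1.0, -0.0, 0.008], [-0.0, -1.0, -0.006], [0.008, 0.006, -1.0]]
ft_force: [0.1, -0.0, -1.3]
opening: 0.188
```

servo_tool --targets '[1,-19,49,15,0,1,-19,49,15,0,1,-19,49,15,0,1,-19,49,12,0,1,-19,49,5,0,1,-19,49,4,0,1,0,0,0,0,1,0,0,0,0]'

```text
time_s: 9.98
position: [0.4451, 0.0062, 0.1881]
eef_rot: [[1.0, -0.0, -0.001], [-0.0, -1.0, -0.0], [-0.001, 0.0, -1.0]]
ft_force: [-0.0, -0.5, -0.6]
opening: 0.19
```

```bash
cat >> h.py <<'E'
def look(name,c0=(.5086,.0072),yaw=92.26):
    o,im=wcap(name); im2=im[:,:,::-1].copy()
    a=np.radians(yaw);u=np.array([np.cos(a),np.sin(a)]);r=np.array([u[1],-u[0]]);c0=np.array(c0)
    W=[c0+.057*(s*u+t*r) for s,t in((1,1),(-1,1),(-1,-1),(1,-1))]
    C=quad(im2,o,[proj(o,[*w,.02]) for w in W],.02); m=C.mean(0)
    print(o["position"],o["time_s"],o["opening"]);print("C",C.round(4).tolist(),"mid",m.round(4),[round(float(np.linalg.norm(C[i]-C[i-1])),4) for i in range(4)])
    u=C[0]-C[1]+C[3]-C[2]; u/=np.linalg.norm(u); r=np.array([u[1],-u[0]]);print("yaw",np.degrees(np.arctan2(u[1],u[0])).round(2))
    for s in(29,-29):
        for t in(29,-29):
            p=m+s/1e3*u+t/1e3*r; print("pocket up",s,"right",t,p.round(4),"hub top:",findhub(o,im,p,.051,12)[2])
    c,rr=hole(im2,282,275,10);p=wrist_onz(o,c,o["position"][2]+.026)[0];print("held",np.round(c,1),(p-o["position"]).round(4))
E
python3 - <<'E'
from h import *
look("w6")
E
```

```text
[0.44507332 0.00621547 0.18807074] 9.975 0.18950682238557162
C [[0.5633999705314636, 0.06689999997615814], [0.5679000020027161, -0.04780000075697899], [0.4537000060081482, -0.05209999904036522], [0.4489000141620636, 0.06210000067949295]] mid [0.5085 0.0073] [0.1146, 0.1148, 0.1143, 0.1142]
yaw 92.33
pocket up 29 right 29 [0.5363 0.0374] hub top: [0.5356 0.0378 0.051 ]
pocket up 29 right -29 [0.4783 0.035 ] hub top: None
pocket up -29 right 29 [ 0.5386 -0.0205] hub top: None
pocket up -29 right -29 [ 0.4807 -0.0229] hub top: None
held [282.2 273.5] [0.0001 0.0003 0.026 ]
```

servo_tool --targets '[1,17,14,-40,0,1,16,14,-45,0,1,0,0,-37,0,1,0,0,0,0,1,0,0,0,0]'

```text
time_s: 10.65
position: [0.4794, 0.0336, 0.0678]
eef_rot: [[1.0, -0.002, 0.002], [-0.002, -1.0, -0.0], [0.002, 0.0, -1.0]]
ft_force: [-0.2, -0.3, 0.4]
opening: 0.192
```

servo_tool --targets '[1,-1,1,-20,0,1,0,0,-12,0,1,0,0,-6,0,1,0,0,-4,0,1,0,0,0,0]'

```text
time_s: 11.28
position: [0.4782, 0.0353, 0.0266]
eef_rot: [[1.0, -0.0, 0.001], [-0.0, -1.0, -0.0], [0.001, 0.0, -1.0]]
ft_force: [-4.7, 0.8, 11.9]
opening: 0.191
```

servo_tool --targets '[1,-1,0,0,0,1,0,0,0,0]'

```text
time_s: 11.52
position: [0.4782, 0.0353, 0.0266]
eef_rot: [[1.0, -0.0, 0.004], [-0.0, -1.0, -0.0], [0.004, 0.0, -1.0]]
ft_force: [-1.4, 0.5, 6.1]
opening: 0.19
```

Run:
```python
from h import *
look("w7",(.5085,.0073),92.3)
```

```text
[0.47819202 0.03530698 0.02662344] 11.525 0.18960534367761664
C [[0.5634999871253967, 0.06639999896287918], [0.567799985408783, -0.0471000000834465], [0.4542999863624573, -0.05169999971985817], [0.4498000144958496, 0.0617000013589859]] mid [0.5089 0.0073] [0.1138, 0.1136, 0.1136, 0.1135]
yaw 92.23
pocket up 29 right 29 [0.5367 0.0374] hub top: [0.5359 0.0376 0.051 ]
pocket up 29 right -29 [0.4788 0.0352] hub top: [0.4771 0.0357 0.051 ]
pocket up -29 right 29 [ 0.539  -0.0205] hub top: None
pocket up -29 right -29 [ 0.481  -0.0228] hub top: None
held [282. 274.] [-0.0003  0.0004  0.026 ]
```

View pics/w7.png

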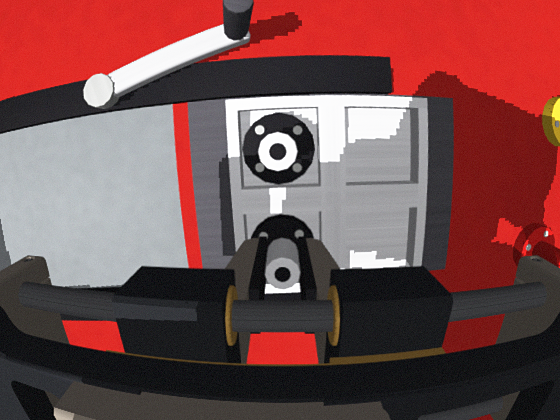

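servo_tool --targets '[0.6,0,0,0,0,0.6,0,0,0,0,0.6,0,0,0,0,0.6,0,0,25,0,0.6,0,0,50,0,0.6,-20,-20,50,0,0.6,0,0,0,0]'

```text
time_s: 12.45
position: [0.4587, 0.0142, 0.154]
eef_rot: [[1.0, -0.002, 0.009], [-0.002, -1.0, -0.002], [0.009, 0.002, -1.0]]
ft_force: [0.0, 0.0, 0.2]
opening: 0.4
```

Run:
```python
from h import *
look("w8",(.5087,.0073),92.3)
```

```text
[0.45865385 0.01423318 0.15396177] 12.45 0.39987242133973444
C [[0.5631999969482422, 0.06780000030994415], [0.567799985408783, -0.04729999974370003], [0.4537999927997589, -0.051899999380111694], [0.4489000141620636, 0.05939999967813492]] mid [0.5084 0.007 ] [0.1146, 0.1151, 0.1141, 0.1115]
yaw 92.41
pocket up 29 right 29 [0.5362 0.0372] hub top: [0.5358 0.0379 0.051 ]
pocket up 29 right -29 [0.4783 0.0348] hub top: [0.477  0.0357 0.051 ]
pocket up -29 right 29 [ 0.5386 -0.0207] hub top: None
pocket up -29 right -29 [ 0.4807 -0.0232] hub top: NoneTraceback (most recent call last):
  File "<stdin>", line 2, in <module>
  File "h.py", line 75, in look
    c,rr=hole(im2,282,275,10);p=wrist_onz(o,c,o["position"][2]+.026)[0];print("held",np.round(c,1),(p-o["position"]).round(4))
         ~~~~^^^^^^^^^^^^^^^^
  File "h.py", line 30, in hole
    m=cv2.bitwise_and(m,cv2.inRange(g,0,thr)); c=max(cv2.findContours(m,0,1)[0],key=cv2.contourArea)
                                                 ~~~^^^^^^^^^^^^^^^^^^^^^^^^^^^^^^^^^^^^^^^^^^^^^^^^
ValueError: max() iterable argument is empty
```

View pics/w8.png

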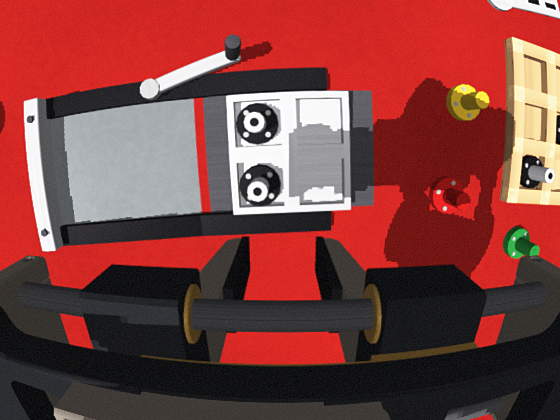

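Run:
```python
from h import *
im=capture("scene")[:,:,::-1].copy();cv2.imwrite("pics/s2.png",im)
o,w=load("w8")
c=camera_info("scene")
def ps(X): p=c["K"]@(c["R"]@np.array(X)+c["t"]);return p[:2]/p[2]
for X in((.536,.0373,.051),(.478,.035,.051),(.478,.035,.019),(.536,.0373,.019)):print(ps(X).round(1))
a=cv2.resize(w[80:220,220:360],(400,400),interpolation=cv2.INTER_CUBIC);b=cv2.resize(im[165:235,225:295],(400,400),interpolation=cv2.INTER_CUBIC)
cv2.imwrite("pics/cmp.png",np.hstack([a,b]))
```

```text
[266.9 200.3]
[271.6 184. ]
[271.7 191.9]
[267.1 208.1]
```

View pics/cmp.png

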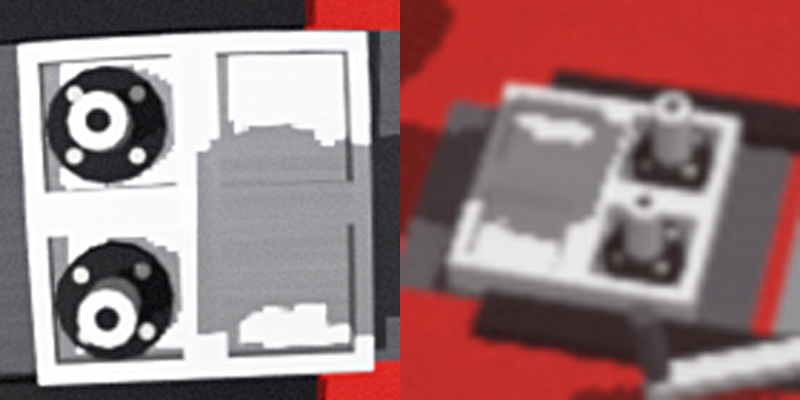

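Both hubs are seated: the boss tops in the scene view at (272.6,183.4) and (267.5,200.5) agree with the predicted seated heights. On to hub 3, at about (0.557, −0.3465).

servo_tool --targets '[0.6,14,-52,0,0,0.6,14,-52,0,0,0.6,14,-52,0,0,0.6,14,-52,0,0,0.6,14,-52,-10,0,0.6,14,-52,-26,0,0.6,14,-49,-30,0,0.6,0,0,0,0,0.6,0,0,0,0]'

```text
time_s: 13.68
position: [0.5537, -0.3441, 0.0818]
eef_rot: [[1.0, -0.0, -0.002], [-0.0, -1.0, 0.003], [-0.002, -0.003, -1.0]]
ft_force: [0.7, 1.1, 0.3]
opening: 0.4
```

Run:
```python
from h import *
o,im=wcap("w9");print(o["position"],o["time_s"]);print(findhub(o,im,(.557,-.3465)))
```

```text
[ 0.55368319 -0.344099    0.08176674] 13.675
(array([286.4, 230.7]), array([  0.7, 287. , 231. ,   5.7]), array([ 0.5568, -0.3469,  0.048 ]))
```

servo_tool --targets '[0.6,3,-3,-25,0,0.6,0,0,-25,0,0.6,0,0,-9.5,0,0.6,0,0,0,0,1,0,0,0,0,1,0,0,0,0,1,0,0,0,0]'

```text
time_s: 14.6
position: [0.5579, -0.3481, 0.0254]
eef_rot: [[1.0, -0.0, 0.001], [-0.0, -1.0, 0.0], [0.001, -0.0, -1.0]]
ft_force: [-0.5, 5.2, 6.5]
opening: 0.189
```

servo_tool --targets '[1,0,0,10,0,1,0,0,50,0,1,-15,50,50,0,1,-19,50,16,0,1,-19,50,15,0,1,-19,50,15,0,1,-19,50,15,0,1,-19,50,0,0,1,0,50,0,0,1,0,0,0,0,1,0,0,0,0]'

```text
time_s: 15.98
position: [0.4495, -0.0059, 0.1887]
eef_rot: [[1.0, -0.0, 0.001], [-0.0, -1.0, -0.001], [0.001, 0.001, -1.0]]
ft_force: [-0.2, -0.7, -0.7]
opening: 0.19
```

Run:
```python
from h import *
look("w10",(.5087,.0073),92.3)
```

```text
[ 0.44947211 -0.00587753  0.18867372] 15.975 0.19043740835575282
C [[0.5634999871253967, 0.06629999727010727], [0.5680000185966492, -0.04769999906420708], [0.4537000060081482, -0.05180000141263008], [0.44940000772476196, 0.05460000038146973]] mid [0.5086 0.0054] [0.1147, 0.1141, 0.1145, 0.1064]
yaw 92.3
pocket up 29 right 29 [0.5365 0.0355] hub top: [0.5358 0.0377 0.051 ]
pocket up 29 right -29 [0.4785 0.0332] hub top: [0.477  0.0356 0.051 ]
pocket up -29 right 29 [ 0.5388 -0.0225] hub top: None
pocket up -29 right -29 [ 0.4808 -0.0248] hub top: None
held [282. 273.] [0.0003 0.0004 0.026 ]
```

servo_tool --targets '[1,45,-7,-40,0,1,45,-8,-45,0,1,0,0,-36,0,1,0,0,0,0,1,0,0,0,0,1,0,0,0,0]'

```text
time_s: 16.77
position: [0.5396, -0.0207, 0.0709]
eef_rot: [[1.0, -0.001, 0.004], [-0.001, -1.0, -0.001], [0.004, 0.001, -1.0]]
ft_force: [-0.0, -0.1, -0.8]
opening: 0.191
```

servo_tool --targets '[1,0,0,-20,0,1,0,0,-12,0,1,0,0,-6,0,1,0,0,-3,0,1,0,0,0,0]'

```text
time_s: 17.4
position: [0.5387, -0.02, 0.0285]
eef_rot: [[1.0, -0.0, 0.001], [-0.0, -1.0, -0.0], [0.001, 0.0, -1.0]]
ft_force: [-1.7, 0.7, 3.3]
opening: 0.192
```

servo_tool --targets '[0.6,0,0,0,0,0.6,0,0,0,0,0.6,0,0,0,0,0.6,0,0,25,0,0.6,0,0,50,0,0.6,-8,-53,40,0,0.6,-8,-53,0,0,0.6,-8,-53,0,0,0.6,-8,-53,-20,0,0.6,-8,-52,-32,0,0.6,0,0,0,0,0.6,0,0,0,0,0.6,0,0,0,0]'

```text
time_s: 19.02
position: [0.4995, -0.2796, 0.0889]
eef_rot: [[1.0, 0.001, 0.001], [0.001, -1.0, -0.001], [0.001, 0.001, -1.0]]
ft_force: [0.4, -0.5, 0.4]
opening: 0.4
```

Run:
```python
from h import *
o,im=wcap("w11");print(o["position"],o["time_s"]);print(findhub(o,im,(.499,-.2845)))
```

```text
[ 0.49953047 -0.27962714  0.08885729] 19.025
(array([289.8, 233.2]), array([  0.6, 290.3, 233.5,   5.3]), array([ 0.4988, -0.2849,  0.048 ]))
```

servo_tool --targets '[0.6,-0.5,-5,-30,0,0.6,0,0,-26,0,0.6,0,0,-10,0,0.6,0,0,0,0,1,0,0,0,0,1,0,0,0,0,1,0,0,0,0]'

```text
time_s: 19.95
position: [0.4989, -0.2861, 0.023]
eef_rot: [[1.0, -0.0, 0.002], [-0.0, -1.0, -0.001], [0.002, 0.001, -1.0]]
ft_force: [0.6, 0.5, 4.6]
opening: 0.188
```

servo_tool --targets '[1,0,0,10,0,1,0,0,50,0,1,-8,50,50,0,1,-8,50,16,0,1,-8,50,15,0,1,-8,50,15,0,1,-8,50,15,0,1,-10,42,0,0,1,0,0,0,0,1,0,0,0,0,1,0,0,0,0]'

```text
time_s: 21.32
position: [0.4493, -0.0007, 0.1868]
eef_rot: [[1.0, -0.002, -0.0], [-0.002, -1.0, -0.0], [-0.0, 0.0, -1.0]]
ft_force: [-0.1, 0.2, -0.1]
opening: 0.188
```

Run:
```python
from h import *
look("w12",(.5087,.0073),92.3)
```

```text
[ 0.44930237 -0.00068735  0.1867563 ] 21.325 0.18791229747261498
C [[0.5633000135421753, 0.0674000009894371], [0.5683000087738037, -0.04780000075697899], [0.4535999894142151, -0.05180000141263008], [0.44920000433921814, 0.060100000351667404]] mid [0.5086 0.007 ] [0.1143, 0.1153, 0.1148, 0.1119]
yaw 92.39
pocket up 29 right 29 [0.5363 0.0372] hub top: [0.5358 0.0377 0.051 ]
pocket up 29 right -29 [0.4784 0.0347] hub top: [0.477  0.0358 0.051 ]
pocket up -29 right 29 [ 0.5388 -0.0208] hub top: [ 0.5375 -0.0197  0.051 ]
pocket up -29 right -29 [ 0.4808 -0.0232] hub top: None
held [282.2 272.5] [0.0006 0.0003 0.026 ]
```

servo_tool --targets '[1,16,-11,-40,0,1,15,-11,-45,0,1,0,0,-34,0,1,0,0,0,0,1,0,0,0,0,1,0,0,0,0]'

```text
time_s: 22.12
position: [0.4816, -0.0222, 0.0697]
eef_rot: [[1.0, -0.001, 0.004], [-0.001, -1.0, -0.001], [0.004, 0.001, -1.0]]
ft_force: [-1.0, 0.2, -0.5]
opening: 0.186
```

servo_tool --targets '[1,0,-0.5,-20,0,1,0,0,-12,0,1,0,0,-6,0,1,0,0,-3.5,0,1,0,0,-2,0,1,0,0,0,0]'

```text
time_s: 22.88
position: [0.4811, -0.0223, 0.026]
eef_rot: [[1.0, -0.0, 0.001], [-0.0, -1.0, -0.0], [0.001, 0.0, -1.0]]
ft_force: [-3.4, 1.6, 9.3]
opening: 0.19
```

servo_tool --targets '[0.6,0,0,0,0,0.6,0,0,0,0,0.6,0,0,0,0,0.6,0,0,25,0,0.6,0,0,50,0,0.6,-10,-20,55,0,0.6,-10,0,20,0,0.6,0,0,0,0,0.6,0,0,0,0]'

```text
time_s: 24.0
position: [0.4595, -0.0418, 0.1728]
eef_rot: [[1.0, -0.0, -0.002], [-0.0, -1.0, 0.001], [-0.002, -0.001, -1.0]]
ft_force: [0.4, -0.5, 0.4]
opening: 0.398
```

Run:
```python
from h import *
try: look("w13",(.5086,.0073),92.3)
except ValueError: pass
print(get_obs()["qpos"].round(2))
print(onz("top",[(387,269),(391,226)],0.02).round(3))
o,im=load("w13"); cv2.imwrite("pics/w13c.png",cv2.resize(im[40:230],(800,271)))
```

```text
[ 0.4595095  -0.04175548  0.17282406] 24.0 0.3981253953335167
C [[0.5640000104904175, 0.05959999933838844], [0.5681999921798706, -0.04809999838471413], [0.4537999927997589, -0.05220000073313713], [0.44929999113082886, 0.054999999701976776]] mid [0.5088 0.0036] [0.1148, 0.1078, 0.1144, 0.1072]
yaw 92.33
pocket up 29 right 29 [0.5366 0.0337] hub top: [0.5359 0.0374 0.051 ]
pocket up 29 right -29 [0.4787 0.0314] hub top: [0.4771 0.0357 0.051 ]
pocket up -29 right 29 [ 0.539  -0.0242] hub top: [ 0.5375 -0.0197  0.051 ]
pocket up -29 right -29 [ 0.481  -0.0266] hub top: [ 0.481 -0.022  0.051]
[-0.35 -0.1   1.95  0.    1.3   1.22]
[[ 0.469 -0.165  0.02 ]
 [ 0.567 -0.179  0.02 ]]
```

View pics/w13c.png

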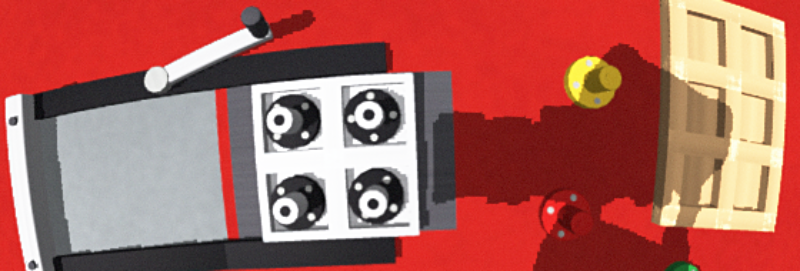

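All four hubs are seated, with consistent tops. Next I turn the jaws across the lane, drop behind the cassette and push.

servo_tool --targets '[0.4,27,-29,0,10.2,0.4,26,-29,0,10.2,0.4,0,0,0,10.2,0.4,0,0,0,10.2,0.4,0,0,0,10.2,0.4,0,0,0,10.2,0.4,0,0,0,10.2,0.4,0,0,0,10.2,0.4,0,0,0,10.2,0.4,0,0,0,0,0.4,0,0,-50,0,0.4,0,0,-50,0,0.4,0,0,-40,0,0.4,0,0,0,0]'

```text
time_s: 25.8
position: [0.5097, -0.0985, 0.0304]
eef_rot: [[-0.028, 1.0, -0.008], [1.0, 0.028, 0.004], [0.004, -0.008, -1.0]]
ft_force: [-0.3, -0.4, -0.1]
opening: 0.598
```

servo_tool --targets '[0.4,3,0,-10,0.7,0.4,0,0,-9,0,0.4,0,0,0,0]'

```text
time_s: 26.18
position: [0.5162, -0.1002, 0.0154]
eef_rot: [[-0.043, 0.999, 0.0], [0.999, 0.043, -0.0], [-0.0, 0.0, -1.0]]
ft_force: [0.1, -0.1, -0.3]
opening: 0.598
```

servo_tool --targets '[0.4,-0.5,12,0,0,0.4,-0.5,12,0,0,0.4,-0.5,10,0,0,0.4,-0.5,10,0,0,0.4,-0.5,10,0,0,0.4,0,0,0,0]'

```text
time_s: 26.92
position: [0.5135, -0.0452, 0.0153]
eef_rot: [[-0.044, 0.999, -0.0], [0.999, 0.044, 0.001], [0.001, -0.0, -1.0]]
ft_force: [0.3, 0.4, 0.2]
opening: 0.604
```

servo_tool --targets '[0.4,-0.4,10,0,0,0.4,-0.4,10,0,0,0.4,-0.4,10,0,0,0.4,-0.4,10,0,0,0.4,-0.4,10,0,0,0.4,-0.4,10,0,0]'

```text
time_s: 27.68
position: [0.5112, 0.0145, 0.0153]
eef_rot: [[-0.043, 0.999, -0.0], [0.999, 0.043, -0.0], [-0.0, -0.0, -1.0]]
ft_force: [-0.1, -5.6, -0.9]
opening: 0.6
```

servo_tool --targets '[0.4,-0.4,10,0,0,0.4,-0.4,10,0,0,0.4,-0.4,10,0.5,0,0.4,-0.4,10,0.5,0,0.4,-0.4,10,0.5,0,0.4,-0.4,10,0.5,0]'

```text
time_s: 28.42
position: [0.5085, 0.0746, 0.0171]
eef_rot: [[-0.043, 0.999, -0.001], [0.999, 0.043, 0.0], [0.0, -0.001, -1.0]]
ft_force: [0.6, -3.8, -3.2]
opening: 0.601
```

Run:
```python
from h import *
o,im=wcap("w14");print(o["position"],o["time_s"])
t=capture("top")[:,:,::-1];a=cv2.resize(im[:,:,::-1],(400,300));b=cv2.resize(t[185:310,180:360],(400,278),interpolation=cv2.INTER_CUBIC)
cv2.imwrite("pics/p1.png",np.hstack([a[:278],b]))
```

```text
[0.50851406 0.07463322 0.01712623] 28.425
```

View pics/p1.png

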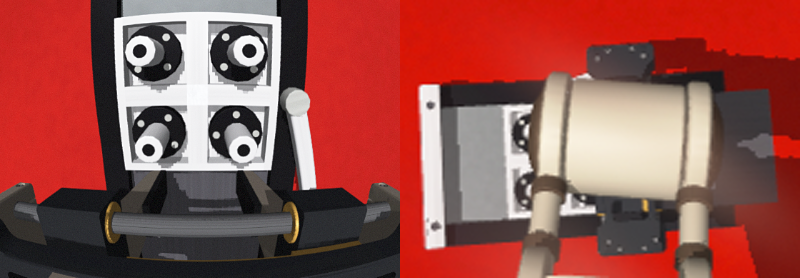

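servo_tool --targets '[0.4,-0.4,10,0.5,0,0.4,-0.4,10,0.5,0,0.4,-0.4,10,0.5,0,0.4,-0.4,10,0.5,0,0.4,-0.2,5,0,0]'

```text
time_s: 29.15
position: [0.5097, 0.1168, 0.0218]
eef_rot: [[-0.045, 0.999, 0.005], [0.999, 0.045, -0.006], [-0.006, 0.004, -1.0]]
ft_force: [-0.7, -16.5, 11.8]
opening: 0.598
```

servo_tool --targets '[0.4,-0.1,3,0,0,0.4,-0.1,3,0,0]'

```text
time_s: 29.4
position: [0.5102, 0.1217, 0.0225]
eef_rot: [[-0.045, 0.999, 0.006], [0.999, 0.045, -0.007], [-0.007, 0.005, -1.0]]
ft_force: [-1.3, -19.0, 14.4]
opening: 0.6
```

servo_tool --targets '[0.4,-0.1,3,0,0,0.4,-0.1,2,0,0]'

```text
time_s: 29.65
position: [0.5102, 0.1254, 0.0229]
eef_rot: [[-0.046, 0.999, 0.006], [0.999, 0.046, -0.009], [-0.01, 0.005, -1.0]]
ft_force: [-2.3, -25.4, 18.0]
opening: 0.598
```

servo_tool --targets '[0.4,0,-1,3,0,0.4,0,0,0,0]'

```text
time_s: 29.9
position: [0.5087, 0.128, 0.0239]
eef_rot: [[-0.043, 0.999, 0.004], [0.999, 0.043, -0.002], [-0.002, 0.004, -1.0]]
ft_force: [1.0, -7.1, 4.5]
opening: 0.6
```

Run:
```python
from h import *
o,im=wcap("w15");print(o["position"],o["time_s"])
cv2.imwrite("pics/w15c.png",cv2.resize(im[:240,120:440,::-1],(800,600)))
```

```text
[0.50873254 0.12804521 0.02392463] 29.9
```

View pics/w15c.png

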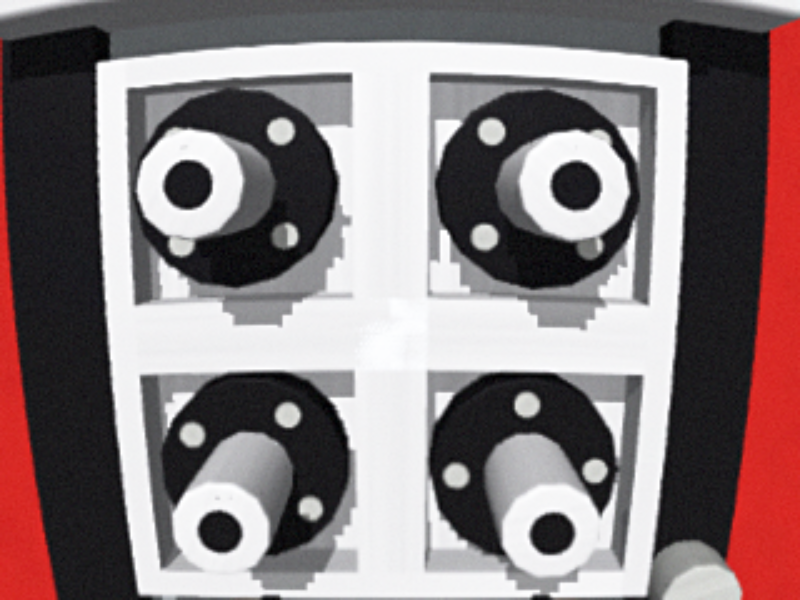

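servo_tool --targets '[0.4,0,3,0.5,0,0.4,0,2,0.3,0,0.4,0,0,0,0]'

```text
time_s: 30.32
position: [0.5085, 0.1328, 0.0247]
eef_rot: [[-0.044, 0.999, 0.004], [0.999, 0.044, -0.003], [-0.003, 0.003, -1.0]]
ft_force: [0.5, -9.0, 5.3]
opening: 0.607
```

servo_tool --targets '[0.4,0,2,0.4,0,0.4,0,0,0,0]'

```text
time_s: 30.58
position: [0.5084, 0.1348, 0.025]
eef_rot: [[-0.044, 0.999, 0.003], [0.999, 0.044, -0.003], [-0.003, 0.003, -1.0]]
ft_force: [-0.2, -8.6, 5.5]
opening: 0.601
```

servo_tool --targets '[0.4,0,2,0.4,0,0.4,0,2,0.3,0,0.4,0,0,0,0]'

```text
time_s: 30.95
position: [0.5083, 0.1388, 0.0256]
eef_rot: [[-0.044, 0.999, 0.003], [0.999, 0.044, -0.003], [-0.003, 0.003, -1.0]]
ft_force: [1.0, -8.8, 4.1]
opening: 0.596
```

servo_tool --targets '[0.4,0,2,0.3,0,0.4,0,0,0,0]'

```text
time_s: 31.2
position: [0.5083, 0.1391, 0.0257]
eef_rot: [[-0.045, 0.999, 0.003], [0.999, 0.045, -0.006], [-0.006, 0.002, -1.0]]
ft_force: [0.9, -15.5, 3.7]
opening: 0.598
```

servo_tool --targets '[0.4,0,2,0.3,0,0.4,0,0,0,0]'

```text
time_s: 31.45
position: [0.5083, 0.1395, 0.0258]
eef_rot: [[-0.045, 0.999, 0.002], [0.999, 0.045, -0.009], [-0.009, 0.002, -1.0]]
ft_force: [1.0, -21.5, 2.4]
opening: 0.599
```

The cassette has stalled at the stop, with force rising 9→21 N and no travel. I'll back off and look.

servo_tool --targets '[0.4,0,-5,0,0,0.4,0,-20,5,0,0.4,0,-40,30,0,0.4,10,-40,50,0,0.4,10,-30,50,0,0.4,0,0,30,0,0.4,0,0,0,0,0.4,0,0,0,0]'

```text
time_s: 32.45
position: [0.5255, 0.0112, 0.1867]
eef_rot: [[-0.044, 0.999, -0.002], [0.999, 0.044, 0.001], [0.001, -0.002, -1.0]]
ft_force: [0.1, -0.3, -0.9]
opening: 0.601
```

Run:
```python
from h import *
o,im=wcap("w16");print(o["position"],o["time_s"])
```

```text
[0.52548039 0.01124657 0.18665492] 32.45
```

View pics/w16.png

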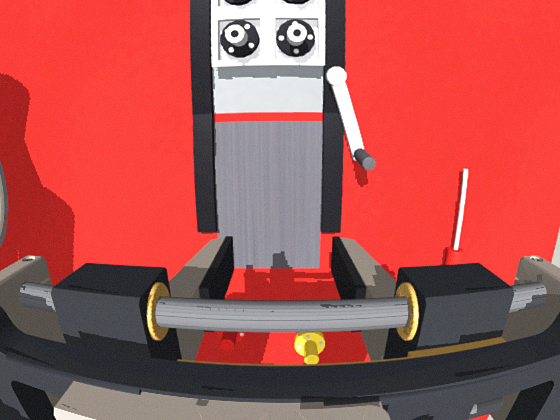

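The cassette stays home; its rear edge is at row 70, uphill of the hinge (337,75). The pin top is at (370,163).

Run:
```python
from h import *
o,im=load("w16")
print("pintop",wrist_onz(o,[(371,164)],.0595).round(4),"hinge",wrist_onz(o,[(337,75)],.029).round(4))
S=.16
y=np.radians(92.3);u=np.array([np.cos(y),np.sin(y),0]);r=np.array([u[1],-u[0],0]);z=np.array([0,0,1.])
foot=np.array([.5055,.0965,0]);ux=u*np.cos(S)+z*np.sin(S);n=-u*np.sin(S)+z*np.cos(S)
H=foot+.040*ux+.0705*r
print("H",H.round(4))
P=lambda th,h:H+.085*(-np.cos(th)*ux-np.sin(th)*r)+h*n
for th in(-.2,-.25,-.3,-.35,-.4,-.45): print(th,"top",P(th,.067).round(4))
# where pinned, TCP path (grasp point at h=.047, tcp 19 mm below)
prev=None
for th in np.r_[-.3,np.arange(0,1.6,.2),1.57]: print(round(th,2),(P(th,.047)-[0,0,.019]).round(4))
```

```text
pintop [[0.6066 0.0545 0.0595]] hinge [[0.5748 0.1408 0.029 ]]
H [0.5744 0.1388 0.0064]
-0.2 top [0.595  0.0466 0.0592]
-0.25 top [0.5991 0.0477 0.0594]
-0.3 top [0.6031 0.049  0.0596]
-0.35 top [0.6071 0.0505 0.0598]
-0.4 top [0.611  0.0522 0.06  ]
-0.45 top [0.6148 0.0541 0.0603]
-0.3 [0.603  0.0522 0.0208]
0.0 [0.578  0.0475 0.0202]
0.2 [0.5611 0.0485 0.0205]
0.4 [0.5447 0.0527 0.0213]
0.6 [0.5295 0.0602 0.0226]
0.8 [0.5161 0.0704 0.0243]
1.0 [0.505  0.0831 0.0265]
1.2 [0.4967 0.0977 0.0289]
1.4 [0.4915 0.1137 0.0315]
1.57 [0.4897 0.1278 0.0338]
```

servo_tool --targets '[0.4,40,24,-40,0,0.4,41,23,-40,0,0.4,0,0,-17,0,0.4,0,0,0,0,0.4,0,0,0,0]' --squeeze 8

```text
time_s: 33.12
position: [0.6075, 0.0569, 0.0926]
eef_rot: [[-0.043, 0.999, 0.002], [0.999, 0.043, -0.0], [-0.0, 0.002, -1.0]]
ft_force: [0.1, -0.1, 0.1]
opening: 0.599
```

Run:
```python
from h import *
o,im=wcap("w17");print(o["position"],o["time_s"])
cv2.imwrite("pics/w17c.png",cv2.resize(im[60:330,150:430,::-1],(620,600)))
print(proj(o,[.607,.0548,.0598]))
```

```text
[0.60747253 0.05692132 0.09255927] 33.125
[281.06683538 239.43910956]
```

View pics/w17c.png

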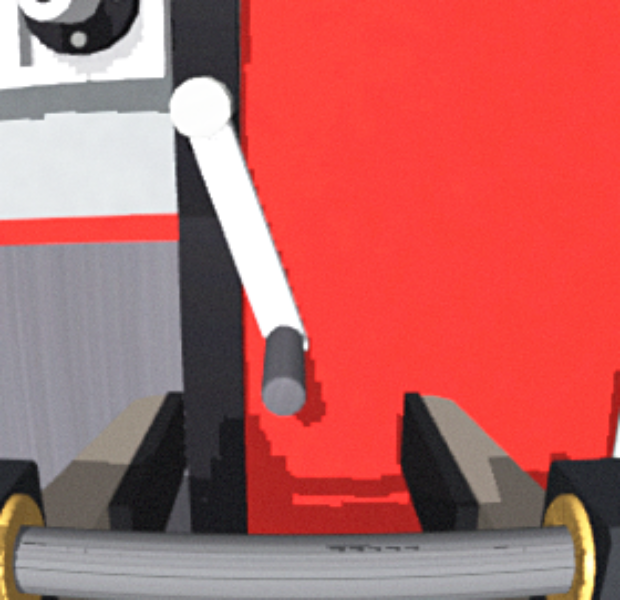

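The pin top at (279,239) matches the prediction (281,239). I'll descend and grip lightly.

servo_tool --targets '[0.4,-0.5,1.5,-30,0,0.4,0,0,-28,0,0.4,0,0,-10,0,0.4,0,0,0,0,1,0,0,0,0,1,0,0,0,0,1,0,0,0,0,1,0,0,0,0]'

```text
time_s: 34.17
position: [0.6068, 0.0588, 0.0232]
eef_rot: [[-0.043, 0.999, 0.0], [0.999, 0.043, 0.0], [0.0, 0.0, -1.0]]
ft_force: [-0.7, -0.3, 0.6]
opening: 0.191
```

servo_tool --targets '[1,0,0,0,0,1,0,0,0,0]'

```text
time_s: 34.42
position: [0.6067, 0.0589, 0.023]
eef_rot: [[-0.043, 0.999, -0.0], [0.999, 0.043, 0.0], [0.0, -0.0, -1.0]]
ft_force: [-1.0, 0.9, 1.9]
opening: 0.153
```

Run:
```python
import numpy as np
S=.16;y=np.radians(92.3);u=np.array([np.cos(y),np.sin(y),0]);r=np.array([u[1],-u[0],0]);z=np.array([0,0,1.])
ux=u*np.cos(S)+z*np.sin(S)
th=np.linspace(-.35,1.57,21);P=np.round(85*(-np.cos(th)[:,None]*ux-np.sin(th)[:,None]*r),1)
for k in(0,10): print([f"{a:.1f}" for d in np.diff(P[k:k+11],axis=0) for a in d])
print(P[10]-P[0],P[20]-P[0])
```

```text
['-7.7', '-2.7', '-0.4', '-7.9', '-2.0', '-0.3', '-8.1', '-1.2', '-0.1', '-8.1', '-0.4', '0.0', '-8.2', '0.3', '0.1', '-8.0', '1.1', '0.2', '-8.0', '1.9', '0.4', '-7.7', '2.6', '0.4', '-7.4', '3.3', '0.6', '-7.1', '4.0', '0.7']
['-6.6', '4.7', '0.8', '-6.2', '5.3', '0.9', '-5.6', '5.8', '1.0', '-5.1', '6.3', '1.0', '-4.3', '6.8', '1.1', '-3.8', '7.2', '1.2', '-3.0', '7.5', '1.2', '-2.2', '7.7', '1.3', '-1.5', '7.9', '1.3', '-0.7', '8.0', '1.3']
[-78.2   6.9   1.6] [-117.2   74.1   12.7]
```

servo_tool --targets '[1,-7.7,-2.7,-0.4,0,1,-7.9,-2,-0.3,0,1,-8.1,-1.2,-0.1,0,1,-8.1,-0.4,0,0,1,-8.2,0.3,0.1,0,1,-8,1.1,0.2,0,1,-8,1.9,0.4,0,1,-7.7,2.6,0.4,0,1,-7.4,3.3,0.6,0,1,-7.1,4,0.7,0]'

```text
time_s: 35.67
position: [0.5281, 0.066, 0.0247]
eef_rot: [[-0.043, 0.999, 0.0], [0.999, 0.043, -0.0], [-0.0, 0.0, -1.0]]
ft_force: [1.2, -1.4, 0.5]
opening: 0.149
```

servo_tool --targets '[1,-6.6,4.7,0.8,0,1,-6.2,5.3,0.9,0,1,-5.6,5.8,1,0,1,-5.1,6.3,1,0,1,-4.3,6.8,1.1,0,1,-3.8,7.2,1.2,0,1,-3,7.5,1.2,0,1,-2.2,7.7,1.3,0,1,-1.5,7.9,1.3,0,1,-0.7,8,1.3,0,1,0,0,0,0]'

```text
time_s: 37.05
position: [0.4892, 0.1336, 0.0357]
eef_rot: [[-0.044, 0.999, -0.001], [0.999, 0.044, 0.0], [0.0, -0.001, -1.0]]
ft_force: [-0.5, 0.7, 1.0]
opening: 0.151
```

Run:
```python
from h import *
o,im=wcap("w18");print(o["position"],o["time_s"])
```

```text
[0.4892353  0.13360266 0.03571571] 37.05
```

View pics/w18.png

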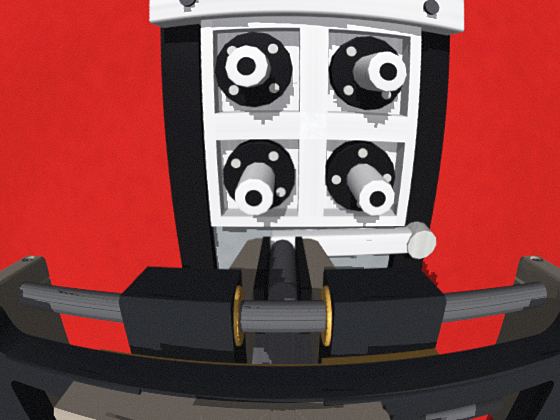

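servo_tool --targets '[0.7,0,0,0,0,0.7,0,0,0,0,0.7,0,0,0,0,0.7,0,0,30,0,0.7,0,0,50,0,0.7,0,-40,50,0,0.7,0,-50,30,0,0.7,0,0,0,0,0.7,0,0,0,0]'

```text
time_s: 38.22
position: [0.489, 0.0442, 0.1937]
eef_rot: [[-0.043, 0.999, -0.001], [0.999, 0.043, 0.001], [0.001, -0.001, -1.0]]
ft_force: [-0.1, 0.1, -0.3]
opening: 0.303
```

Run:
```python
from h import *
o,im=wcap("w19");print(o["position"],o["time_s"],o["ft_force"])
cv2.imwrite("pics/w19c.png",cv2.resize(im[:240,130:430,::-1],(750,600)))
```

```text
[0.48901957 0.04422793 0.1936781 ] 38.225 [-0.12030054  0.07432142 -0.33398424]
```

View pics/w19c.png

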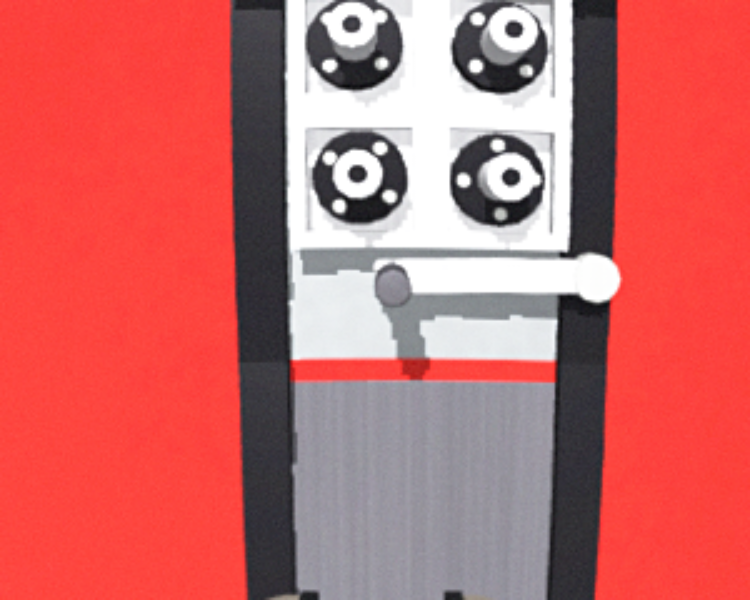

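Run:
```python
from h import *
o,im=load("w19")
W=lambda a,z:wrist_onz(o,np.array(a)/2.5+[130,0],z)[:,:2]
for n,a,z in(("bar mid",[(597,277),(420,276)],.029),("bar top edge",[(570,258),(420,259)],.029),("bar low edge",[(570,294),(420,293)],.029),("cass rear top",[(565,250),(300,247)],.028),("foot",[(550,361),(296,360)],0)):
    p=W(a,z);d=p[1]-p[0];print(n,p.round(4).tolist(),"dir",np.degrees(np.arctan2(d[1],d[0])).round(2)%360)
```

```text
bar mid [[0.5748, 0.1402], [0.5012, 0.1352]] dir 183.93
bar top edge [[0.5629, 0.1472], [0.5009, 0.1422]] dir 184.56
bar low edge [[0.5636, 0.132], [0.5015, 0.1282]] dir 183.56
cass rear top [[0.5608, 0.1505], [0.4519, 0.1456]] dir 182.58
foot [[0.5628, 0.1029], [0.4491, 0.0978]] dir 182.59
```

Run:
```python
from bench import *
print(close_job())
```

```text
the job is handed in; nothing more can be done
None
```

I loaded all four hubs into the cassette, each in its own pocket, and pushed it up the ramp to the stop. I then swung the keeper arm across behind it and handed the job in at about 38 s of the 210 s allowed.

- **Hubs:** After loading, all four boss tops measured within about 2 mm of their pocket centres. For two of them I also confirmed the seated height from a second camera. All four still stood upright in their pockets after the push.
- **Cassette:** At the stop, the push force rose from 9 to 21 N with no further travel. The last view put its rear edge about 10.5 mm uphill of the keeper hinge, against 11 mm expected when home. It stayed there after I let go.
- **Keeper:** It measured about 1.545 rad against 1.57, so it is roughly 1.5° short of straight across, which is close to the measuring error. I left it there.
- **Other things on the bench:** I planned every path clear of the red, yellow and green look-alikes, the screwdriver, the jar and the strut. I did not take a final overview picture to confirm they are untouched.
- **Disagreements:**
  - The ramp foot read about 4 mm further uphill than my first estimate, so I used the hinge and pin positions instead.
  - Some later automatic fits of the cassette edges were up to 7 mm out because the hubs hid an edge. I kept the earlier cassette position for those.
- **Forces:** The highest wrist reading I saw was about 31 N, during the push.
- **Cassette knock:** I saw no sign of the cassette being knocked aside.
- **Picture count:** I viewed 17 pictures, three over the budget of 14.

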